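# Shut a board test jig and hold its probe carriage at the gate

### The arm

A 6-joint arm with a two-finger parallel gripper is mounted at the origin on the work surface; the furniture and walls round the work are solid. World frame = base frame: x ahead of the robot, y to its left, z up, the work surface at z = 0. Lengths are in m, angles in rad, forces in N, time in s.
With the tool pointing down it reaches from about 0.375 to 0.9 m from the base axis. Payload 3.1 kg.
Tool frame: the origin (TCP) lies on the front face of the gripper's body, between the roots of the fingers; the fingertips stand 70 mm ahead of it and the grasp point (between the pads) lies 51 mm ahead of it; z points along the fingers, y is the line along which they close (so a half turn about z gives the same grasp; the last joint's range is limited). The gripper opens to 87 mm and grips with 3 to 60 N. Pads are 19 mm wide; open, the fingers measure 117 mm over their backs; the gripper's body (75 mm by 190 mm) begins 51 mm behind the grasp point.
Start: joints at [1.012, 0.527, 1.433, -0, 1.181, -0.178], TCP at [0.232, 0.58, 0.292] pointing down, gripper open.
Joint ranges: [-3.08, 3.08], [-0.75, 2.2], [0.22, 2.44], [-1.43, 4.57], [0, 2.65], [-2.85, 2.85]. Speed limits (rad/s): [2.79, 2.79, 3.14, 3.14, 3.14, 3.14].

### API

Orientations are given as a unit quaternion [x, y, z, w].
In Python, from rig import robot, cams, ticket gives the robot as it stands. The module is installed in compiled form; this text tells all that it offers.
- The arm moves only by the shell command python3 -m crank 'ROWS' [FORCE]. ROWS is JSON, a list of rows, each a list of 7 numbers: the shift along the tool's x, y, z in cm, then the turn, a rotation vector about the tool's x, y, z in rad, then the closure, from 0 (fully open) to 1 (shut). A call has 1 to 5 rows; each row shifts and turns the commanded pose from where the row before left it, along the tool's axes as they then stand; what a row does not reach is not made up. A row lasts 1/8 s, in which the tool goes at most 62.5 mm and 10.7 degrees, less where a joint would pass 70% of its speed; a pose out of reach is approached as far as the arm can. A call is refused whole if a number of a shift passes 6.25 or a number of a turn 0.188, either way. A call with a gripper value outside its range is refused whole. The fingers move at their own pace and stop on an object; FORCE is the grip in N (left out, the last holds). Time passes only in rows, so rows that do not move let the fingers close. It gives the time, the measured TCP pose, the force, the opening and the grip force at its end, in the units of the state.
- robot.get_obs(): the state, without advancing time (a new reading comes with each control period).
- cams.camera(name): name is "scene" or "top" or "wrist"; returns the picture (384x512x3 uint8, red, green, blue); there is no depth.
- cams.camera_info(name): a dict with "intrinsics" (3x3 intrinsics, pixels), "dist" ([k1, k2, p1, p2, k3] as OpenCV has them; the pictures are not rectified), "pose" (4x4, takes a point from camera to world coordinates). Camera axes: x right, y down, z forward; pixel columns grow to the right and rows downward; lengths in m; the calibration is good to about 2 mm. A picture is of the moment at which its call begins: read the wrist's pose just before it. camera_info takes no time and is no camera call; for the wrist camera it gives the pose at the moment of the call.
- ticket.hand_in(): hands the job in; it is judged then, once.
The state is a dict: "time": time; "q": joint angles; "joint_velocities": joint speeds; "joint_torque": joint torques, N m; "position": TCP position; "tool_rot": TCP orientation; "ft_force": force on the tool from outside, world axes, zero at the start; "moment": the same for the moment, N m; "grip_width": finger opening in m; "grip_force": force on a finger pad.
Only numpy, scipy, OpenCV 4.12 (cv2) and the standard library are available. Lean on these libraries where they do the work, as an engineer would, in place of code of your own. Each camera call takes 0.05 s, during which the arm holds its last target. There are 200 camera calls.

### The job

Get the board test jig ready for a measurement: press both hinged covers down over the ends of the circuit board until each snaps shut, and only then pull the sprung probe carriage by its upright handle along its rods until its pointer stands in the gap between the two little posts of the gate. The carriage springs back if let go, so finish still holding the handle steadily there with the gripper; do not let go. Leave the little yellow reel that lies on the jig, and the jar beside it, where they are.

Things in the scene. Friction and masses are not known exactly. Their poses are not given: they have to be found in the camera images.
- jig: Test jig, fixed: grey plate 170 x 250 x 12 mm. Origin at the centre of its underside, 8 mm above the worktop (on feet); x points to its far side, y along its 250 mm length, to the left seen from the robot, z up. A green board lies fixed along y at x = +25 mm; two black covers are hinged behind it; in front the carriage runs along y on two rods at x = -48 mm. All but handle and open covers is under 48 mm high.
- cover_left (a joint): Angle of the left cover, rad: 0 shut and level, growing as its front rises; starts at 0.35 to 0.70. Black flap 44 mm wide (jig y), 64 mm long forward (-x) from its hinge line, which runs along jig y at x = +52 mm, 34 mm above the worktop. Friction keeps it where left. At about 0.14 its nose meets a spring catch; about 9 N at the press point snaps it past (at about 0.07) and it stays below 0.02.
- cover_right (a joint): Angle of the right cover; just like the left one, but at jig y = -64 mm (the left one's middle is at y = +64 mm).
- cover_left_press (a point): Point on the left cover's upper surface to press on: middle of its width, 38 mm forward of the hinge line. Moves with the cover; when shut it is at jig x = +14 mm, y = +64 mm, 38 mm above the worktop.
- cover_right_press (a point): The same point on the right cover; when shut at jig x = +14 mm, y = -64 mm, 38 mm above the worktop.
- carriage: Black sprung carriage, block 36 x 26 x 20 mm with an upright handle 26 mm wide along jig x, 12 mm thick along jig y, 44 mm tall, a 16 mm thick lip on its top 4 mm. Origin at the middle of the handle's foot, 44 mm above the worktop (handle top at 88 mm); axes as the jig's. Home at jig x -48, y +40 mm; pulls out to jig -y (right), up to 60 mm. Spring 3.6 N at home, plus 120 N/m.
- pointer_tip (a point): Tip of the carriage's steel pointer, a blade 2.5 mm wide that sticks out to the front (jig -x), 41.5 mm above the worktop, at the same jig y as the handle's middle. It passes above the gate.
- gate: Gate on the jig's front edge, fixed: a steel foot with two posts 18 mm high (38 mm above the worktop), 10 mm of gap between them along jig y. Origin at the centre of the gap, on the foot's underside; axes as the jig's. The pointer is right when its y in this frame is 0; the gate sits at a travel of 26 to 48 mm.
- wick_reel: Small yellow reel of desoldering braid, 39 mm across, 12 mm high, loose on the jig's plate between the covers' hinges; leave alone. Origin at the centre of its underside.
- flux_jar: Amber jar with black lid, 39 mm across, 31 mm high, loose; leave alone. Origin at the centre of its underside.

How it is judged:
By the outcome, as a careful person would: the job done as asked, in the order asked, and still so for the second after the job is handed in, while the arm keeps its last pose, push and grip.
It also fails if it takes over 45 s, if anything falls off the work surface, if the arm or the gripper's body presses on something with over 40 N, if the wrist force passes 120 N, or if a joint passes its speed limit or range.

## Working session

There is one attempt and no reset: what is moved stays moved. The work goes in short steps, Python scripts to look and compute and a shell command to move; the robot and the scene stay as the last step left them, time stands still between calls to the robot, and variables do not carry over. Pictures are saved under pics/ and viewed, at most 10 in all, crops included, and the job is handed in when it is done.

```bash
mkdir -p pics; ls; python3 - <<'E'
from rig import robot,cams
import cv2,numpy as np
o=robot.get_obs();print(o['time'],o['position'],o['tool_rot'],o['grip_width'])
for n in ("scene","top"):
    im=cams.camera(n);i=cams.camera_info(n);cv2.imwrite(f'pics/{n}0.png',im[:,:,::-1])
    np.set_printoptions(precision=4,suppress=True);print(n,i)
E
```

```text
pics
0.0 [0.23196145 0.57973348 0.29127834] [ 1.89256653e-01  9.81927073e-01 -1.00157487e-03 -3.74658899e-04] 0.08742820800232508
scene {'intrinsics': array([[442.5816,   0.    , 256.6191],
       [  0.    , 442.5816, 189.5903],
       [  0.    ,   0.    ,   1.    ]]), 'dist': array([0.0423, 0.    , 0.    , 0.    , 0.    ]), 'pose': array([[ 0.8149, -0.3914,  0.4274,  0.0895],
       [-0.5795, -0.5627,  0.5895, -0.1383],
       [ 0.0098, -0.7281, -0.6854,  0.6565],
       [ 0.    ,  0.    ,  0.    ,  1.    ]])}
top {'intrinsics': array([[373.687 ,   0.    , 257.2376],
       [  0.    , 373.687 , 193.9967],
       [  0.    ,   0.    ,   1.    ]]), 'dist': array([0.0374, 0.    , 0.    , 0.    , 0.    ]), 'pose': array([[ 0.0204, -0.9881,  0.1522,  0.3221],
       [-0.9996, -0.0234, -0.0177,  0.3803],
       [ 0.0211, -0.1518, -0.9882,  0.9132],
       [ 0.    ,  0.    ,  0.    ,  1.    ]])}
```

View pics/top0.png

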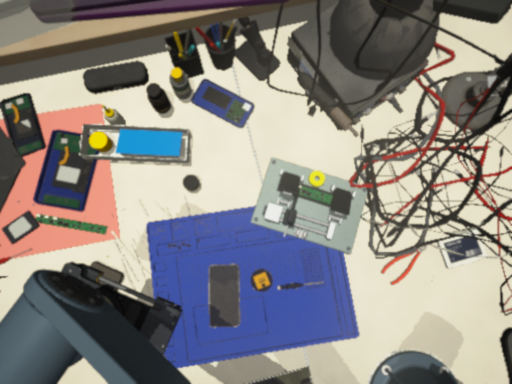

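View pics/scene0.png

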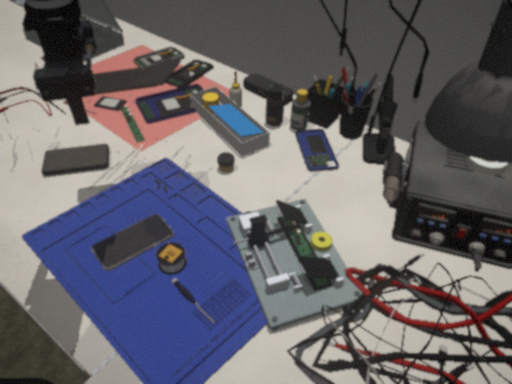

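The jig lies around top (310,205) and scene (295,260), rotated a little. I'll enlarge both.

```bash
python3 - <<'E'
import cv2
a=cv2.imread('pics/top0.png')[148:263,242:377];cv2.imwrite('pics/topc.png',cv2.resize(a,None,fx=5.5,fy=5.2*5.5/5.2*1.0 if 0 else 5.2,interpolation=3)[:598,:798])
b=cv2.imread('pics/scene0.png')[192:332,220:370];cv2.imwrite('pics/scenec.png',cv2.resize(b,None,fx=4,fy=4,interpolation=3))
E
```

```text
(no output)
```

View pics/topc.png

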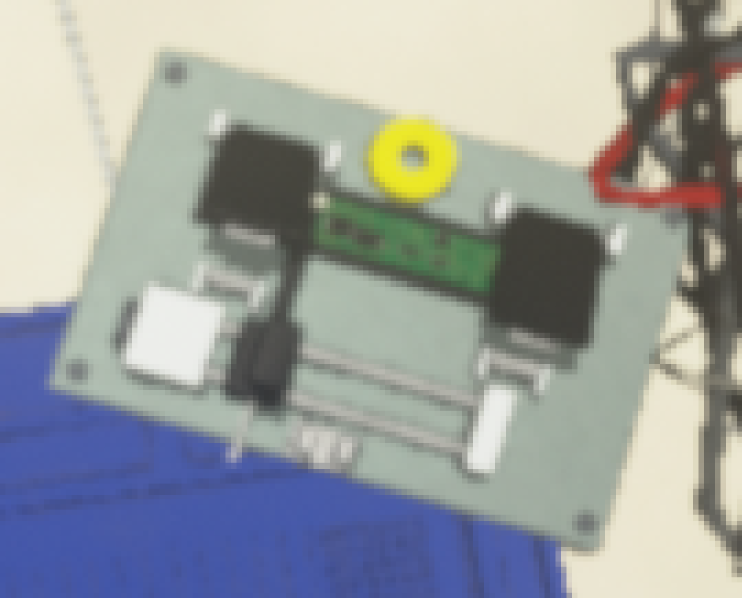

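View pics/scenec.png

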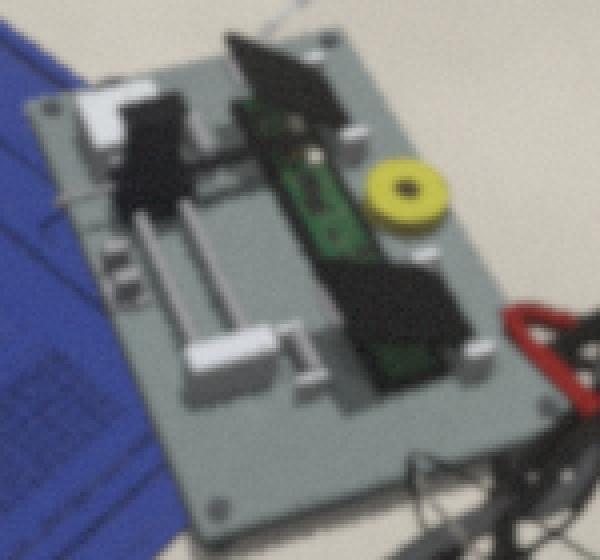

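Top crop: corners at about (163,48), (50,385), (600,552). Carriage is left, gate at about (325,448), pointer tip at (235,455), and the reel is between the hinges. The scene crop agrees, with corners at (343,30), (27,100), (197,540). Next I fit the pose.

```bash
cat > h.py <<'E'
import numpy as np,cv2
from scipy.optimize import least_squares
np.set_printoptions(precision=4,suppress=True)
def proj(P,i):
    T=np.linalg.inv(i['pose']);r,_=cv2.Rodrigues(T[:3,:3])
    return cv2.projectPoints(np.array(P,float).reshape(-1,3),r,T[:3,3],i['intrinsics'],np.array(i['dist']))[0][:,0]
def ray(px,i,z):
    u=cv2.undistortPoints(np.array(px,float).reshape(-1,1,2),i['intrinsics'],np.array(i['dist']))[:,0]
    d=np.c_[u,np.ones(len(u))]@i['pose'][:3,:3].T;c=i['pose'][:3,3]
    return c+d*((z-c[2])/d[:,2])[:,None]
def j2w(p,P):  # jig pose (x,y,yaw); P jig x,y, world z
    P=np.array(P,float).reshape(-1,3);c,s=np.cos(p[2]),np.sin(p[2])
    return np.c_[p[0]+c*P[:,0]-s*P[:,1],p[1]+s*P[:,0]+c*P[:,1],P[:,2]]
def w2j(p,P):
    P=np.array(P,float).reshape(-1,3);c,s=np.cos(p[2]),np.sin(p[2]);d=P[:,:2]-np.array(p[:2])
    return np.c_[c*d[:,0]+s*d[:,1],-s*d[:,0]+c*d[:,1],P[:,2]]
E
python3 - <<'E'
from h import *
from rig import cams
C=[[.085,.125,.02],[-.085,.125,.02],[-.085,-.125,.02]]
t=np.array([[163,48],[50,385],[600,552]])/[5.5,5.2]+[242,148]
s=np.array([[343,30],[27,100],[197,540]])/4+[220,192]
it,is_=cams.camera_info('top'),cams.camera_info('scene')
for use in (1,2,3):
    f=lambda p:np.r_[(proj(j2w(p,C),it)-t).ravel()*(use&1),(proj(j2w(p,C),is_)-s).ravel()*(use>>1)]
    r=least_squares(f,[.5,.25,0.]);p=r.x;print(use,p,r.fun)
g=np.array([[325,440]])/[5.5,5.2]+[242,148];print('gate',w2j(p,ray(g,it,.038)))
g=np.array([[123,262]])/4+[220,192];print('gate',w2j(p,ray(g,is_,.038)))
print('reel',w2j(p,ray(np.array([[412,157]])/[5.5,5.2]+[242,148],it,.032)))
print('press L,R',j2w(p,[[.014,.064,.038],[.014,-.064,.038],[-.048,.04,.088]]))
E
```

```text
1 [ 0.4371  0.2347 -0.2841] [-0.0027 -0.7243 -0.3767  0.4137  0.378   0.2488 -0.     -0.     -0.
  0.      0.      0.    ]
2 [ 0.437   0.2347 -0.2967] [ 0.     -0.     -0.     -0.     -0.      0.      0.452  -1.0909 -0.2867
 -0.0499 -0.1136  0.6261]
3 [ 0.437   0.2347 -0.2921] [ 0.3673 -0.9572 -0.5331 -0.0067 -0.021   0.6312  0.1003 -1.1489 -0.5357
  0.1646  0.2929  0.7536]
gate [[-0.0733  0.0047  0.038 ]]
gate [[-0.0745  0.0021  0.038 ]]
reel [[0.0639 0.0056 0.032 ]]
press L,R [[0.4688 0.292  0.038 ]
 [0.4319 0.1694 0.038 ]
 [0.4025 0.2868 0.088 ]]
```

Both cameras agree on the jig pose (0.437, 0.235, yaw -0.29), the gate (jig y about 3 mm) and the reel. I'll move over the left cover with the gripper shut.

```bash
python3 -m crank '[[0,0,0,0,0,-0.1,1],[-4.4,-3,0,0,0,0,1],[-4.4,-3,0,0,0,0,1],[-4.4,-3,0,0,0,0,1],[-4.4,-3,0,0,0,0,1]]' 25; python3 -m crank '[[-4.4,-3,0,0,0,0,1],[-4.4,-3,0,0,0,0,1],[-4.4,-3,0,0,0,0,1],[0,0,0,0,0,0,1]]' 25
cat >> h.py <<'E'
JIG=[.437,.2347,-.292]
def where(obs):
    from scipy.spatial.transform import Rotation as R
    m=R.from_quat(obs['tool_rot']).as_matrix();j=w2j(JIG,[obs['position']])[0]
    print('t',round(obs['time'],2),'jig TCP mm',j*1000,'tip z',(obs['position'][2]-.07)*1000,'toolz',m[:,2],'yaw y-axis err',np.arctan2(m[1,1],m[0,1])-np.pi/2-JIG[2],'F',obs['ft_force'],'grip',obs['grip_width'],obs['grip_force'])
E
python3 - <<'E'
from h import *
from rig import robot,cams
where(robot.get_obs());i=cams.camera_info('wrist');im=cams.camera('wrist')
cv2.imwrite('pics/w1.png',im[:,:,::-1]);np.savez('w1.npz',**i);print(i)
E
```

```text
time: 0.72
position: [0.3688, 0.4147, 0.2919]
tool_rot: [0.14, 0.99, -0.0, -0.0]
ft_force: [0.8, -0.3, -0.2]
grip_width: 0.0451
grip_force: 0.0
time: 1.23
position: [0.4725, 0.2903, 0.2919]
tool_rot: [0.143, 0.99, -0.0, 0.0]
ft_force: [-1.0, 0.3, 0.5]
grip_width: 0.0056
grip_force: 0.0
t 1.23 jig TCP mm [ 17.9463  63.4913 291.937 ] tip z 221.9370023402662 toolz [ 0.0006 -0.0006 -1.    ] yaw y-axis err 0.005670119213150027 F [-0.9974  0.2839  0.524 ] grip 0.0056001036262253966 0.0
{'intrinsics': array([[286.2075,   0.    , 252.9501],
       [  0.    , 286.2075, 192.1639],
       [  0.    ,   0.    ,   1.    ]]), 'dist': array([-0.0223,  0.    ,  0.    ,  0.    ,  0.    ]), 'pose': array([[ 0.2823,  0.9191,  0.275 ,  0.3964],
       [ 0.9593, -0.2705, -0.0809,  0.3136],
       [ 0.    ,  0.2866, -0.958 ,  0.3842],
       [ 0.    ,  0.    ,  0.    ,  1.    ]])}
```

View pics/w1.png

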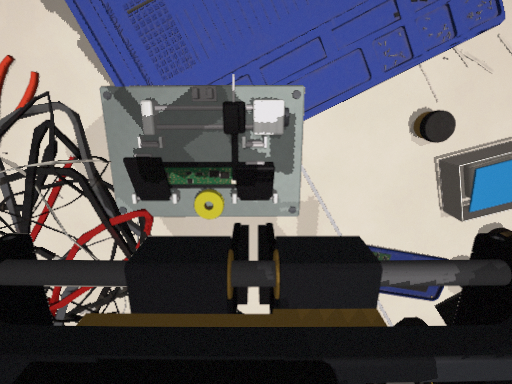

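The wrist picture shows the jig whole: corners (100,86), (305,86), (300,216), (112,214), gate at about (204,92), pointer at about (234,80). I'll check the pose, then descend.

```bash
python3 - <<'E'
from h import *
i=dict(np.load('w1.npz'))
C=[[-.085,-.125,.02],[-.085,.125,.02],[.085,.125,.02],[.085,-.125,.02]]
m=np.array([[100,86],[305,86],[300,216],[112,214]])
print(proj(j2w(JIG,C),i)-m)
r=least_squares(lambda p:(proj(j2w(p,C),i)-m).ravel(),JIG);print(r.x,r.fun)
print(w2j(JIG,ray([[204,92]],i,.038)),w2j(JIG,ray([[234,80]],i,.0415)),w2j(JIG,ray([[234,103]],i,.088)))
E
python3 -m crank '[[0.2,0,5,0,0,0,1],[0,0,5,0,0,0,1],[0,0,3,0,0,0,1],[0,0,0,0,0,0,1]]'
```

```text
[[-3.4544  0.1775]
 [-1.0038  0.8037]
 [-2.9486  2.7649]
 [ 2.7191  3.6572]]
[ 0.4354  0.2369 -0.2968] [-2.061  -2.2669  0.8074 -0.5648 -1.9618  1.6975  3.3681  1.7717]
[[-0.0775  0.0076  0.038 ]] [[-0.0903  0.0424  0.0415]] [[-0.065   0.0451  0.088 ]]
time: 1.78
position: [0.4654, 0.2941, 0.1599]
tool_rot: [0.139, 0.99, -0.002, -0.003]
ft_force: [0.5, 0.2, 0.6]
grip_width: 0.0003
grip_force: 0.0
```

```bash
python3 -m crank '[[-0.4,0,1,0,0,0,1],[0,0,1,0,0,0,1],[0,0,1,0,0,0,1],[0,0,1,0,0,0,1],[0,0,0.6,0,0,0,1]]'; python3 -m crank '[[0,0,0.4,0,0,0,1],[0,0,0.3,0,0,0,1],[0,0,0,0,0,0,1]]'
```

```text
time: 2.4
position: [0.4716, 0.2924, 0.1156]
tool_rot: [0.14, 0.99, -0.0, -0.0]
ft_force: [-0.2, -0.4, 0.6]
grip_width: 0.0006
grip_force: 0.2
time: 2.78
position: [0.4719, 0.2925, 0.1092]
tool_rot: [0.14, 0.99, -0.0, 0.0]
ft_force: [0.0, 0.1, 0.1]
grip_width: -0.0001
grip_force: 0.0
```

```bash
python3 -m crank '[[0,0,0.2,0,0,0,1],[0,0,0.2,0,0,0,1],[0,0,0,0,0,0,1]]'
```

```text
time: 3.15
position: [0.4723, 0.2927, 0.1076]
tool_rot: [0.14, 0.99, 0.0, 0.001]
ft_force: [-4.2, -0.4, 17.0]
grip_width: 0.0006
grip_force: 8.9
```

The left cover stops at 38 mm with 17 N, so it's shut. Now the right one.

```bash
python3 -m crank '[[0,0,-6,0,0,0,1],[0,-4.3,0,0,0,0,1],[0,-4.3,0,0,0,0,1],[0,-4.2,0,0,0,0,1],[0,0,0,0,0,0,1]]'; python3 - <<'E'
from h import *
from rig import robot
where(robot.get_obs())
E
```

```text
time: 3.78
position: [0.4353, 0.1676, 0.1651]
tool_rot: [0.142, 0.99, -0.0, -0.001]
ft_force: [0.8, -0.2, 0.1]
grip_width: 0.0004
grip_force: 0.0
t 3.77 jig TCP mm [ 17.7136 -64.7413 165.1401] tip z 95.14007323082002 toolz [-0.0022 -0.0005 -1.    ] yaw y-axis err 0.007535710408493601 F [ 0.8303 -0.1912  0.0933] grip 0.0004396943548851957 0.0
```

```bash
python3 -m crank '[[0.3,0,1.2,0,0,0,1],[0,0,1.2,0,0,0,1],[0,0,1.2,0,0,0,1],[0,0,1,0,0,0,1],[0,0,0.7,0,0,0,1]]'; python3 -m crank '[[0,0,0.3,0,0,0,1],[0,0,0.2,0,0,0,1],[0,0,0.2,0,0,0,1],[0,0,0,0,0,0,1]]'
```

```text
time: 4.4
position: [0.4329, 0.1707, 0.1116]
tool_rot: [0.14, 0.99, -0.0, -0.001]
ft_force: [-2.7, 2.8, 8.5]
grip_width: 0.0007
grip_force: 3.4
time: 4.9
position: [0.4333, 0.1705, 0.1074]
tool_rot: [0.14, 0.99, 0.0, 0.001]
ft_force: [-4.1, 0.7, 22.6]
grip_width: 0.0008
grip_force: 11.3
```

Right cover also at the 37 mm stop with 22 N. Lift, open, go over the handle and look.

```bash
python3 -m crank '[[0,0,-6,0,0,0,0],[0,0,-4,0,0,0,0],[2.1,3.5,0,0,0,0,0],[2.1,3.5,0,0,0,0,0],[2.1,3.5,0,0,0,0,0]]' 25;python3 -m crank '[[0,0,0,0,0,0,0],[0,0,0,0,0,0,0],[0,0,0,0,0,0,0]]'; python3 - <<'E'
from h import *
from rig import robot,cams
where(robot.get_obs());i=cams.camera_info('wrist');im=cams.camera('wrist')
cv2.imwrite('pics/w2.png',cv2.resize(im[:,:,::-1],(800,600),interpolation=3));np.savez('w2.npz',**i)
print(proj(j2w(JIG,[[-.048,.04,.088],[-.09,.04,.0415],[-.08,.003,.038]]),i)*1.5625)
E
```

```text
time: 5.52
position: [0.4022, 0.2898, 0.2056]
tool_rot: [0.14, 0.99, 0.0, 0.001]
ft_force: [0.5, -0.4, 0.3]
grip_width: 0.0425
grip_force: 0.0
time: 5.9
position: [0.4024, 0.2878, 0.2051]
tool_rot: [0.141, 0.99, -0.0, -0.0]
ft_force: [-0.3, -0.8, -0.0]
grip_width: 0.0726
grip_force: 0.0
t 5.9 jig TCP mm [-48.3943  40.8966 205.1342] tip z 135.1342287761939 toolz [-0.0002 -0.0004 -1.    ] yaw y-axis err 0.009897957172543437 F [-0.2542 -0.7571 -0.0214] grip 0.07256256061231524 0.0
[[391.7985 333.4947]
 [392.969  235.8283]
 [329.8045 251.3678]]
```

View pics/w2.png

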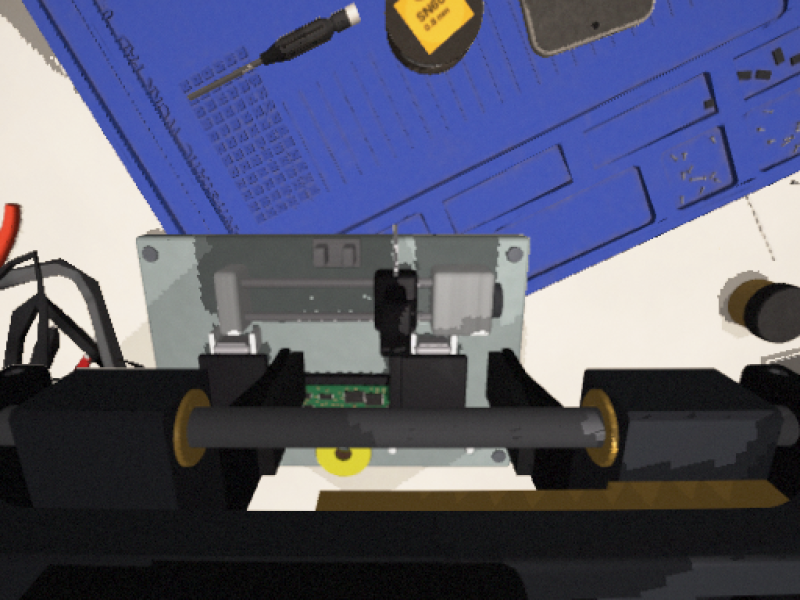

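Picture: both covers lie flat, pointer tip at (394,228), handle around (397,300), gate posts around (322,250) and (350,250). Zooming on the gate region gives the numbers.

```bash
python3 - <<'E'
import cv2
a=cv2.imread('pics/w2.png')[215:365,290:490];cv2.imwrite('pics/w2c.png',cv2.resize(a,None,fx=4,fy=4,interpolation=3))
E
```

```text
(no output)
```

View pics/w2c.png

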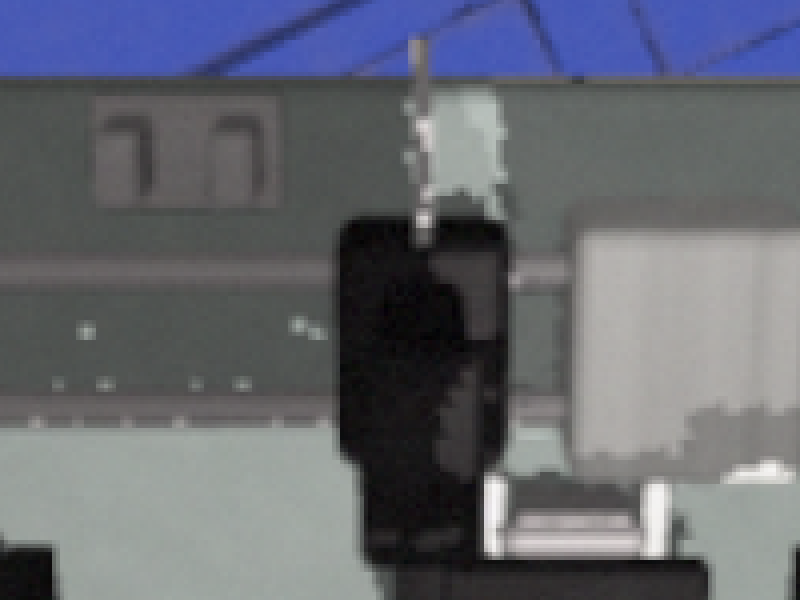

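```bash
python3 - <<'E'
from h import *
i=dict(np.load('w2.npz'))
q=lambda x,y,z:w2j(JIG,ray([[(290+x/4)/1.5625,(215+y/4)/1.5625]],i,z))[0]*1000
for n,a in dict(footL=(92,205,.022),footR=(280,205,.022),footc20=(186,205,.020),p1L=(102,120,.038),p1R=(135,120,.038),p1Rb=(150,120,.038),p2L=(212,120,.038),p2R=(248,120,.038),p2Rb=(265,120,.038),tip=(418,40,.0415),ptrbase=(424,235,.0415),hfarL=(365,560,.088),hfarR=(483,560,.088),hL=(385,300,.088),hR=(462,300,.088),blockL=(338,230,.044),blockR=(508,230,.044)).items(): print(n,q(*a))
E
```

```text
footL [-67.4838 -10.2175  22.    ]
footR [-67.7656  19.3644  22.    ]
footc20 [-67.1863   4.3163  20.    ]
p1L [-83.6885  -5.2535  38.    ]
p1R [-83.7322  -0.4252  38.    ]
p1Rb [-83.7522   1.7689  38.    ]
p2L [-83.8359  10.8342  38.    ]
p2R [-83.8853  16.0955  38.    ]
p2Rb [-83.9088  18.5796  38.    ]
tip [-96.1808  40.8185  41.5   ]
ptrbase [-67.7315  41.9698  41.5   ]
hfarL [-36.2941  34.7366  88.    ]
hfarR [-36.4435  49.7088  88.    ]
hL [-70.5114  37.1309  88.    ]
hR [-70.6047  46.477   88.    ]
blockL [-68.9392  29.4642  44.    ]
blockR [-69.1857  54.149   44.    ]
```

Relative to home (y = 41.7), the gate centre is at y ≈ 5.0, a pull of about 36.7 mm. Descend and grip.

```bash
python3 -m crank '[[0,0.1,4,0,0,0,0],[0,0,3,0,0,0,0],[0,0,1.4,0,0,0,0],[0,0,0,0,0,0,0.3],[0,0,0,0,0,0,1]]' 25; python3 -m crank '[[0,0,0,0,0,0,1],[0,0,0,0,0,0,1],[0,0,0,0,0,0,1],[0,0,0,0,0,0,1]]';python3 - <<'E'
from h import *
from rig import robot
where(robot.get_obs())
E
```

```text
time: 6.58
position: [0.4031, 0.2898, 0.122]
tool_rot: [0.14, 0.99, 0.0, 0.001]
ft_force: [0.1, -0.6, -0.4]
grip_width: 0.0742
grip_force: 0.0
time: 7.08
position: [0.4024, 0.2897, 0.1214]
tool_rot: [0.14, 0.99, 0.0, 0.0]
ft_force: [0.4, 0.3, 0.1]
grip_width: 0.0349
grip_force: 0.0
t 7.08 jig TCP mm [-48.9521  42.7665 121.4038] tip z 51.40379725147257 toolz [ 0.0003  0.0001 -1.    ] yaw y-axis err 0.011300271990785926 F [0.4213 0.3255 0.1053] grip 0.03487447587490365 0.0
```

```bash
python3 -m crank '[[0,0,0,0,0,0,1],[0,0,0,0,0,0,1],[0,0,0,0,0,0,1],[0,0,0,0,0,0,1],[0,0,0,0,0,0,1]]'; python3 -m crank '[[0,-0.5,0,0,0,0,1],[0,-0.5,0,0,0,0,1],[0,-0.5,0,0,0,0,1],[0,0,0,0,0,0,1]]'
```

```text
time: 7.7
position: [0.4018, 0.2881, 0.1211]
tool_rot: [0.139, 0.99, -0.002, -0.001]
ft_force: [1.3, -6.7, 2.0]
grip_width: 0.0148
grip_force: 24.9
time: 8.2
position: [0.3983, 0.2756, 0.1212]
tool_rot: [0.14, 0.99, 0.001, 0.0]
ft_force: [-1.0, 6.2, -2.6]
grip_width: 0.0149
grip_force: 24.6
```

```bash
python3 -m crank '[[0,-0.6,0,0,0,0,1],[0,-0.6,0,0,0,0,1],[0,-0.6,0,0,0,0,1],[0,-0.5,0,0,0,0,1],[0,0,0,0,0,0,1]]'; python3 -m crank '[[0,0,0,0,0,0,1],[0,0,0,0,0,0,1]]'; python3 - <<'E'
from h import *
from rig import robot,cams
where(robot.get_obs());i=cams.camera_info('wrist');im=cams.camera('wrist')
p=proj(j2w(JIG,[[-.075,.005,.038]]),i)[0].astype(int);x0,y0=max(p[0]-50,0),max(p[1]-37,0);print(x0,y0)
cv2.imwrite('pics/w3.png',cv2.resize(im[y0:y0+75,x0:x0+100,::-1],None,fx=8,fy=8,interpolation=3));np.savez('w3.npz',x0=x0,y0=y0,**i)
E
```

```text
time: 8.82
position: [0.392, 0.254, 0.1212]
tool_rot: [0.14, 0.99, 0.001, 0.0]
ft_force: [-2.0, 8.0, -2.1]
grip_width: 0.0145
grip_force: 24.6
time: 9.07
position: [0.3921, 0.2543, 0.1212]
tool_rot: [0.14, 0.99, 0.001, 0.0]
ft_force: [-0.0, 9.2, -2.9]
grip_width: 0.0146
grip_force: 24.6
t 9.07 jig TCP mm [-48.6408   5.8073 121.1928] tip z 51.19278526956717 toolz [ 0.001   0.0018 -1.    ] yaw y-axis err 0.010515449404180532 F [-0.0133  9.1585 -2.8787] grip 0.014556226143791989 24.615657390095294
200 156
```

View pics/w3.png

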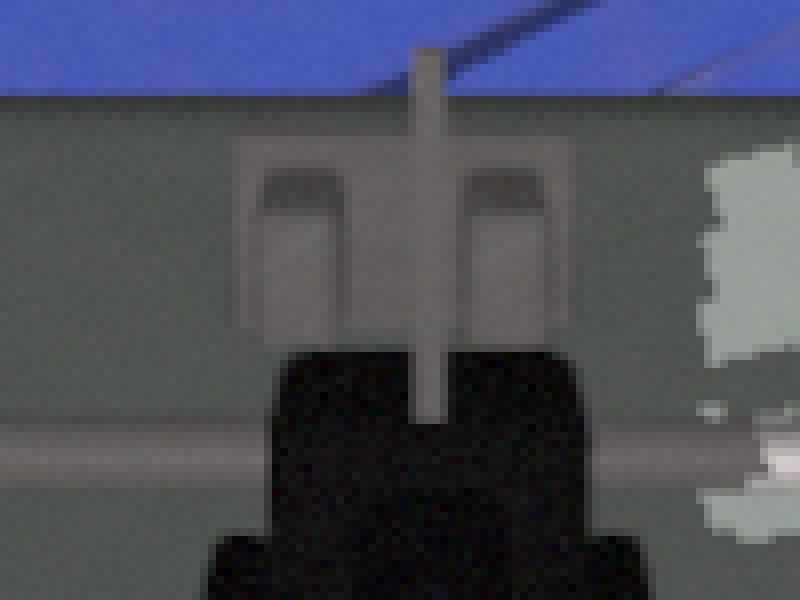

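The pointer (column 430) stands between the posts but about 29 px right of the gap's centre (column 401). At 14 px/mm that is 2 mm to go.

```bash
python3 -m crank '[[0,-0.2,0,0,0,0,1],[0,0,0,0,0,0,1],[0,0,0,0,0,0,1],[0,0,0,0,0,0,1]]'; python3 - <<'E'
from h import *
from rig import robot,cams
where(robot.get_obs());im=cams.camera('wrist')
a=im[:,:,::-1]
cv2.imwrite('pics/w4.png',np.hstack([cv2.resize(a[156:231,200:275],(500,500),interpolation=3),cv2.resize(a[150:330,100:400],(300,180)) if 0 else cv2.copyMakeBorder(cv2.resize(cams.camera('scene')[192:332,220:370,::-1],(300,280),interpolation=3),0,220,0,0,0)]))
E
```

```text
time: 9.62
position: [0.3915, 0.2524, 0.1212]
tool_rot: [0.14, 0.99, 0.001, 0.0]
ft_force: [-1.2, 8.4, -3.1]
grip_width: 0.0144
grip_force: 24.6
t 9.62 jig TCP mm [-48.6509   3.8465 121.1815] tip z 51.18148004836158 toolz [ 0.001   0.0019 -1.    ] yaw y-axis err 0.01048502677758395 F [-1.2418  8.4015 -3.1446] grip 0.014390410976317436 24.612710340879858
```

View pics/w4.png

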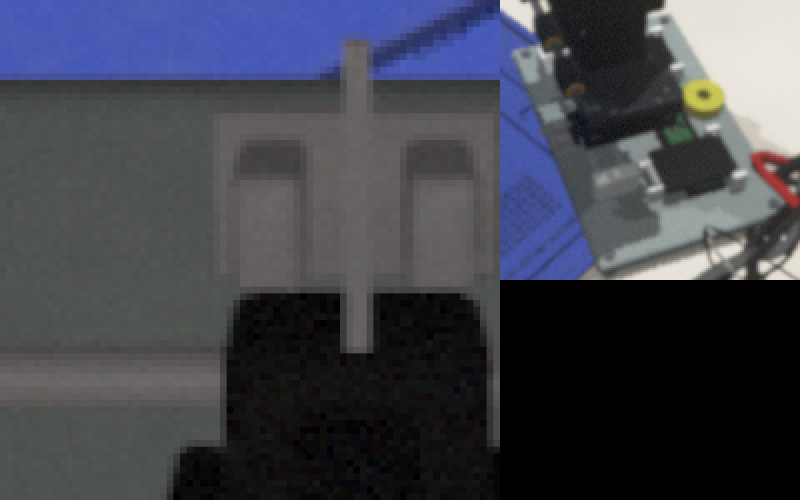

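The pointer (column 357) is centred in the gap (298–410, middle 354), the covers are shut and the reel is untouched. Handing in.

```bash
python3 -c "
from rig import ticket
print(ticket.hand_in())"
```

```text
the job is handed in; nothing more can be done
None
```

I handed the job in with both covers pressed shut and the gripper still holding the carriage handle, its pointer about 0.3 mm from the middle of the gate; I never touched the reel or the jar. It took about 10 s of robot time, and the hand-in gave no verdict.

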